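# Top up the soap rack and shut its flap

## Robot

A 7-joint arm with a two-finger parallel gripper is mounted at the origin on a cart in front of the work surface, level with it; the furniture and walls round the work are solid. World frame = base frame: x ahead of the robot, y to its left, z up, the work surface at z = 0. Lengths are in mm, angles in rad, forces in N, time in s.
With the tool pointing down it reaches from about 350 to 900 mm from the base axis. Payload 19.9 kg.
Tool frame: the origin (TCP) lies midway between the tips of the shut fingers; the grasp point (between the pads) lies 19 mm behind it; z points along the fingers, y is the line along which they close (so a half turn about z gives the same grasp; the last joint's range is limited). The gripper opens to 85 mm and grips with 20 to 120 N. Pads are 22 mm wide; open, the fingers measure 114 mm over their backs; the gripper's body (76 mm by 85 mm) begins 54 mm behind the grasp point. The pads swing forward as they close: fully open they stand 13 mm farther back than shut.
Start: joints at [-1.341, 0.417, -0.01, 1.614, 0.005, 1.111, -0.053], TCP at [167.179, 602.204, 207.06] pointing down, gripper open.
Joint ranges: [-2.81, 2.81], [-0.39, 2.02], [-1.27, 1.25], [0.06, 2.57], [-1.19, 4.33], [0.19, 2], [-2.82, 2.82]. Speed limits (rad/s): [1.89, 1.89, 2.39, 2.39, 3.01, 3.01, 3.01].

## Interface

Orientations are given as a unit quaternion [w, x, y, z].
In Python, from rig import manip gives the robot as it stands. The module is installed in compiled form; this text tells all that it offers.
- The arm moves only by the shell command python3 -m pendant 'ROWS' [OPENING] [FORCE]. ROWS is JSON, a list of rows, each a list of 6 numbers: the shift along the world's x, y, z as a fraction of full scale, then the turn, a rotation vector about the world's x, y, z as a fraction of full scale. A call has 1 to 12 rows; each row shifts and turns the commanded pose from where the row before left it; what a row does not reach is not made up. Full scale, the value 1, is 0.075 m for a shift and 0.12 rad for a turn. A row lasts 1/10 s, in which the tool goes at most 50 mm and 8.59 degrees, less where a joint would pass 70% of its speed; a pose out of reach is approached as far as the arm can. A call with a number of a shift or a turn outside -1 to 1 is refused whole. A call with a gripper value outside its range is refused whole. OPENING is the closure, from 0 (fully open) to 1 (shut), set as the call begins (- or left out, the last holds). The fingers move at their own pace and stop on an object; FORCE is the grip in N (left out, the last holds). Time passes only in rows, so rows that do not move let the fingers close. It gives the time, the measured TCP pose, the force, the opening and the grip force at its end, in the units of the state.
- manip.sense(): the state, without advancing time (a new reading comes with each control period).
- manip.camera(name): name is "side" or "top" or "wrist"; returns a dict with "pixels" (480x640x3 uint8, red, green, blue), "fx", "fy", "cx", "cy" (pixels), "k1" (the pictures are not rectified: a ray, as slopes to the right and down, at radius r is drawn at 1 + k1 r^2 times it, then the intrinsics apply), "eye" and "rotation" of the camera in the world. Camera axes: x right, y up, looking along -z (the intrinsics and any distortion apply to the point x, -y, -z); pixel columns grow to the right and rows downward; lengths in mm; the calibration is good to about 2 mm. A picture is of the moment at which its call begins. There is no depth.
- manip.job_done(): hands the job in; it is judged then, once.
The state is a dict: "clock": time; "q": joint angles; "joint_vel": joint speeds; "tau": joint torques, N m; "eef_pos": TCP position; "tcp_rot": TCP orientation; "ft_force": force on the tool from outside, world axes, zero at the start; "ft_torque": the same for the moment, N m; "finger_gap": finger opening in mm; "grasp_force": force on a finger pad.
Only numpy, scipy, OpenCV 4.12 (cv2) and the standard library are available. Lean on these libraries where they do the work, as an engineer would, in place of code of your own. Each camera call takes 0.05 s, during which the arm holds its last target. There are 200 camera calls.

## Task

Top up the near lane of the wooden soap rack: push the loose wrapped soap bar across the counter, squarely in through the lane's open mouth, and on until the three bars stand in a closed row against the end board; then push the brass flap fully shut behind them so that they cannot slide out. Only push with the fingers: do not pinch, straddle or lift a soap, and leave the other things on the counter where they are.

Things in the scene. Friction and masses are not known exactly. Their poses are not given: they have to be found in the camera images.
- soap_rack: Light wooden two-lane rack fixed to the counter, no floor: bars slide on the counter. Origin: on the counter (z = 0), middle of the mouth of the lane nearer the robot; +x runs into that lane (to the robot's right), +y across to the second lane (away from the robot), z up. The lane is 53 mm wide between rails 10 mm thick and 20 mm high, whose rounded noses (radius 5 mm) begin at x = 0.
- lane_end (a point): foot of the end board, middle of the near lane, at x = 140 mm, y = 0 in the rack's frame; the board is 32 mm high. The second lane (centre y = +63 mm) is full of fixed soaps and shut by a fixed brass flap across y = 34 to 94.5 mm at x = -5 mm: nothing to do there
- flap (a joint): angle (rad) of the near lane's brass flap about its upright hinge: 0 = shut (straight across the mouth, inner face at x = -3 mm), about 1.57 = standing straight out of the mouth in line with the rail, larger = swung farther out towards the robot; stop at 2.3. Turns lightly (about 0.3 N at its tip), stays where it is left. Starts open, 1.6 to 2.1
- flap_hinge (a point): hinge axis of the flap, at x = -5 mm, y = -31.5 mm in the rack's frame (nose of the rail nearer the robot), 12.5 mm above the counter. The flap is 3.5 mm thick (its rounded tip 7 mm), 64 mm long and reaches from 3 to 22 mm above the counter
- flap_tip (a point): free end of the flap, 60.5 mm from the hinge axis, 12.5 mm above the counter
- soap_loose: the loose white paper-wrapped soap bar, 47 x 47 x 26 mm (like the others) with rounded corners, 55 g, standing flat on the counter to the robot's left of the rack. Origin: centre of its underside; x and y along its square sides, z up
- soap_mid: second soap of the near lane, 47 x 47 x 26 mm, nearer the mouth, loose, a little short of the front one. Origin: centre of its underside
- soap_front: first soap of the near lane, 47 x 47 x 26 mm, loose, a little short of the end board. Origin: centre of its underside
- tea_mug: white mug, 82 mm wide, 91 mm high, behind the rack: leave alone. Origin: underside
- tape_roll: roll of brown packing tape lying flat, 93 mm across, 24 mm high, at the front right of the rack: leave alone. Origin: centre of its underside
- calculator: dark pocket calculator, 120 x 74 x 15 mm, lying beyond the loose soap, farther from the robot: leave alone. Origin: centre of its underside
- rubber_stamp: small wooden rubber stamp, 29 x 40 mm, 68 mm high, standing at the front right: leave alone. Origin: centre of its underside

How it is judged:
By the outcome, as a careful person would: the job done as asked, in the order asked, and still so for the second after the job is handed in, with the robot touching nothing.
It also fails if it takes over 67 s, if anything falls off the work surface, if the arm or the gripper's body presses on something with over 40 N, if the wrist force passes 120 N, or if a joint passes its speed limit or range.

## Working session

There is one attempt and no reset: what is moved stays moved. The work goes in short steps, Python scripts to look and compute and a shell command to move; the robot and the scene stay as the last step left them, time stands still between calls to the robot, and variables do not carry over. Pictures are saved under pics/ and viewed, at most 10 in all, crops included, and the job is handed in when it is done.

```bash
mkdir -p pics; cat > h.py <<'E'
import numpy as np, cv2
from rig import manip
def ray(c,u,v):
    x=(u-c["cx"])/c["fx"]; y=(v-c["cy"])/c["fy"]
    rd=np.hypot(x,y); r=rd
    for _ in range(20): r=rd/(1+c["k1"]*r*r)
    s=r/rd if rd>0 else 1
    return np.array(c["rotation"]).reshape(3,3)@np.array([x*s,-y*s,-1])
def onplane(c,u,v,z):
    d=ray(c,u,v); e=np.array(c["eye"]); return e+d*(z-e[2])/d[2]
def proj(c,p):
    q=np.array(c["rotation"]).reshape(3,3).T@(np.array(p,float)-np.array(c["eye"]))
    x,y=q[0]/-q[2],-q[1]/-q[2]; k=1+c["k1"]*(x*x+y*y)
    return c["fx"]*x*k+c["cx"],c["fy"]*y*k+c["cy"]
def save(c,n): cv2.imwrite("pics/"+n,c["pixels"][:,:,::-1])
E
python3 - <<'E'
from h import *
import pickle
for n in ["top","side"]:
    c=manip.camera(n); save(c,n+"0.png"); pickle.dump(c,open(n+"0.pkl","wb")); print(n,c["eye"],np.round(c["rotation"],3).tolist(),c["fx"],c["k1"])
print(manip.sense())
E
```

```text
top [423.27776151 -21.76766075 872.52366746] [-0.7, -0.06, 0.048, 0.71] 433.19288855556346 0.012432352329307903
side [597.36675915 742.44164485 678.90483842] [0.011, 0.017, 0.424, 0.906] 478.90896909475345 -0.11409555135338065
{'clock': 0.1, 'q': array([-1.34151246,  0.41789792, -0.01032784,  1.61407612,  0.00468826,
        1.11068349, -0.05298836]), 'joint_vel': array([-8.80749866e-06, -1.45294609e-03,  2.88423353e-04, -1.37527003e-05,
        1.25738515e-03, -6.96891128e-04, -1.42425867e-03]), 'tau': array([ 3.46229768e-03, -8.65812349e+01,  6.81897160e-01, -4.35630870e+01,
        1.93425949e-02,  4.85215191e-03, -8.19645356e-05]), 'eef_pos': array([167.08692955, 601.92547531, 206.54884621]), 'tcp_rot': array([-3.92707399e-05,  1.34960335e-01,  9.90850865e-01, -5.18892330e-04]), 'ft_force': array([ 0.34894383,  1.06115763, -0.59859479]), 'ft_torque': array([-0.00036981, -0.01387345, -0.03418031]), 'grasp_force': 0.0, 'finger_gap': 85.18800399766756}
```

View pics/top0.png

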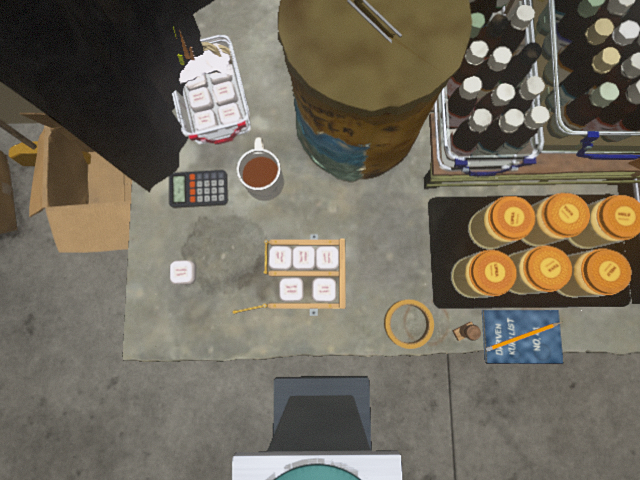

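View pics/side0.png

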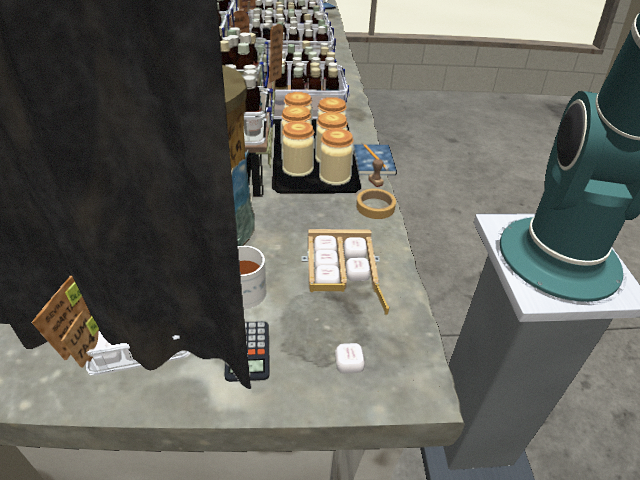

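The top view shows the loose soap at (181,272), the near-lane mouth at about (268,290), the flap running from (268,305) to (235,312), and the lane soaps at (291,289) and (324,289). The side view agrees: soap at (349,357), flap tip at (387,309).

```bash
sed -i 's/^from rig/from scipy.spatial.transform import Rotation as Ro\nfrom rig/; s/np.array(c\["rotation"\]).reshape(3,3)/RM(c)/' h.py; cat >> h.py <<'E'
def RM(c):
    w,x,y,z=c["rotation"]; return Ro.from_quat([x,y,z,w]).as_matrix()
E
python3 - <<'E'
from h import *
import pickle
t=pickle.load(open("top0.pkl","rb")); s=pickle.load(open("side0.pkl","rb"))
im=t["pixels"]; hsv=cv2.cvtColor(im,cv2.COLOR_RGB2HSV)
def blobs(m,lo,box,z,name):
    x0,y0,x1,y1=box; k=np.zeros_like(m); k[y0:y1,x0:x1]=m[y0:y1,x0:x1]
    cs,_=cv2.findContours(k,cv2.RETR_EXTERNAL,cv2.CHAIN_APPROX_NONE)
    for c in cs:
        if cv2.contourArea(c)<lo: continue
        P=np.array([onplane(t,u,v,z)[:2] for u,v in c[:,0]],np.float32)
        print(name,c[:,0].mean(0).round(),cv2.minAreaRect(P), P.min(0),P.max(0))
white=cv2.inRange(hsv,(0,0,200),(180,40,255))
blobs(white,60,(160,250,350,310),26,"soap")
wood=cv2.inRange(hsv,(8,90,90),(30,255,255))
blobs(wood,30,(225,230,350,320),20,"wood")
cv2.imwrite("pics/crop.png",np.hstack([cv2.resize(im[235:320,160:350,::-1],(760,340),interpolation=2)]))
# side
print("side soap top c",onplane(s,349,352,26), "tip", onplane(s,387,309,12), "mouth flap2", onplane(s,327,288,20))
for p in [(181,272,26),(235,312,22),(268,305,22),(266,240,22),(343,240,32),(343,307,32)]: print(p,onplane(t,*p).round(1))
E
```

```text
soap [324. 289.] ((460.54931640625, -17.69476890563965), (40.93362045288086, 40.61919021606445), 89.21244812011719) [440.0641   -38.385303] [481.0581     2.867485]
soap [291. 289.] ((463.3015441894531, 46.59079360961914), (41.03300094604492, 40.811641693115234), 89.63197326660156) [442.7893    25.982248] [483.71338  67.02496]
soap [181. 271.] ((499.8014831542969, 262.8885498046875), (42.035091400146484, 41.445106506347656), 1.87623131275177) [478.8955  241.65392] [520.45056 283.97897]
soap [327. 258.] ((521.0339965820312, -25.44347381591797), (39.41606903076172, 33.618045806884766), 89.14372253417969) [504.0154  -45.40051] [538.1356     -5.6280775]
soap [303. 258.] ((521.7230834960938, 20.88690185546875), (41.490875244140625, 33.65235137939453), 89.1789779663086) [ 5.0468515e+02 -4.9352285e-02] [538.8448    41.490807]
soap [280. 258.] ((521.4247436523438, 68.020751953125), (41.564796447753906, 35.63462448120117), 89.14093017578125) [503.44876  47.31731] [539.5267   88.77208]
wood [301. 283.] ((488.96649169921875, 50.676578521728516), (220.89894104003906, 143.1192169189453), 89.91300964355469) [417.56558  -59.878174] [560.59143 161.23152]
side soap top c [501.5277084  258.99887361  26.        ] tip [419.25899262 152.55324563  12.        ] mouth flap2 [528.7693065  104.28701096  20.        ]
(181, 272, 26) [498.5 261.8  26. ]
(235, 312, 22) [419.5 155.   22. ]
(268, 305, 22) [432.1  90.8  22. ]
(266, 240, 22) [560.3  95.5  22. ]
(343, 240, 32) [556.4 -57.4  32. ]
(343, 307, 32) [426.4 -54.6  32. ]
```

View pics/crop.png

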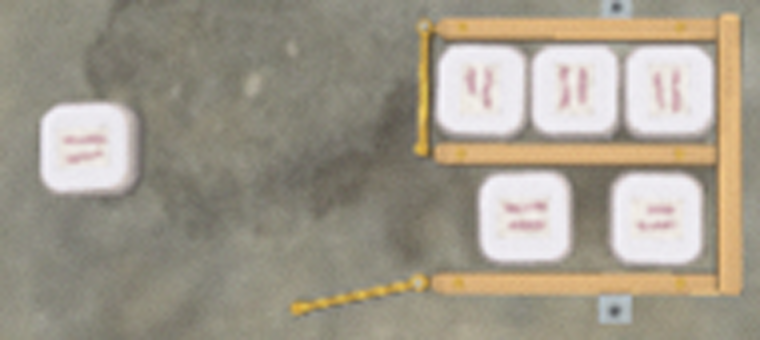

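The crop shows clean rails: middle rail at rows ~143–163 and near rail at ~274–294 (crop pixels). The flap stands out to about (297,308), with its hinge at (420,283).

```bash
python3 - <<'E'
from h import *
import pickle
t=pickle.load(open("top0.pkl","rb"))
im=cv2.resize(t["pixels"],None,fx=4,fy=4,interpolation=cv2.INTER_CUBIC); hsv=cv2.cvtColor(im,cv2.COLOR_RGB2HSV)
w=cv2.inRange(hsv,(8,90,120),(30,255,255))
def f(U,V,z): return onplane(t,(U+.5)/4-.5,(V+.5)/4-.5,z)[:2]
L={}
for n,(a,b) in dict(far=(950,990),mid=(1075,1110),near=(1205,1240)).items():
    P=[]
    for U in range(1085,1340,5):
        r=np.where(w[a:b,U])[0]
        if len(r): P.append(f(U,a+(r.min()+r.max())/2,20))
    P=np.array(P); k=np.polyfit(P[:,1],P[:,0],1); print(n,len(P),"x=%.4f y + %.2f"%tuple(k)); L[n]=k
# end board centre and mouth (rail noses)
P=[]
for V in range(1120,1200,5):
    r=np.where(w[V,1340:1400])[0]; P.append(f(1340+r.min(),V,32))
print("board inner edge",np.mean(P,0))
for V in (1088,1089,1219,1220):
    r=np.where(w[V,1040:1200])[0]; print("row",V,f(1040+r.min(),V,20))
# flap
k=np.zeros_like(w); k[1205:1260,920:1062]=w[1205:1260,920:1062]
c=max(cv2.findContours(k,0,1)[0],key=cv2.contourArea); P=np.array([f(*q,20) for q in c[:,0]]); print("flap ends",P[P[:,1].argmin()],P[P[:,1].argmax()])
E
```

```text
far 51 x=0.0193 y + 555.06
mid 51 x=0.0191 y + 492.68
near 51 x=0.0167 y + 430.17
board inner edge [460.80238746 -47.38723067]
row 1088 [497.46175011 101.04474926]
row 1089 [496.96743532 101.04127681]
row 1219 [433.48842274 103.0320024 ]
row 1220 [433.01850096 104.00602275]
flap ends [427.62329851  97.12715701] [421.72617001 161.02746516]
```

```bash
python3 - <<'E'
from h import *
import pickle
t=pickle.load(open("top0.pkl","rb")); s=pickle.load(open("side0.pkl","rb"))
a,b=np.array(t["eye"]),np.array(s["eye"]); d,e=ray(t,150,190),ray(s,241,388)
k=np.linalg.lstsq(np.c_[d,-e],b-a,rcond=None)[0]; print("cloth tip",a+k[0]*d,b+k[1]*e)
im=s["pixels"]; m=cv2.inRange(cv2.cvtColor(im,cv2.COLOR_RGB2HSV),(0,0,190),(180,40,255)); z=np.zeros_like(m); z[335:380,325:375]=m[335:380,325:375]
c=max(cv2.findContours(z,0,1)[0],key=cv2.contourArea)[:,0]; print(c.min(0),c.max(0))
print("top face far edge mid",onplane(s,(c[:,0].min()+c[:,0].max())/2,c[:,1].min(),26))
E
```

```text
cloth tip [665.19379229 329.81748287  28.08970495] [675.79477194 328.15443699  30.43428698]
[336 343] [363 368]
top face far edge mid [498.93242317 240.31436904  26.        ]
```

```bash
python3 -m pendant '[[0.5,-0.5,0,0,0,-1],[0.5,-0.5,0,0,0,-1],[0.5,-0.5,0,0,0,-1],[0.4,-0.4,0,0,0,-1],[0.4,-0.4,0,0,0,-1],[0.4,-0.4,0,0,0,-1],[0.4,-0.4,0,0,0,-1],[0.4,-0.4,0,0,0,-1],[0.4,-0.4,0,0,0,-1],[0.4,-0.3,0,0,0,-1],[0.2,0,0,0,0,-0.98],[0,0,0,0,0,0]]' 1
```

```text
clock: 1.3
eef_pos: [499.8, 292.4, 206.7]
tcp_rot: [0.0, 0.715, 0.699, -0.0]
ft_force: [-0.7, 0.7, -0.3]
finger_gap: -0.0
grasp_force: 0.0
```

```bash
python3 - <<'E'
from h import *
c=manip.camera("wrist"); save(c,"w1.png"); print(c["eye"])
m=cv2.inRange(cv2.cvtColor(c["pixels"],cv2.COLOR_RGB2HSV),(0,0,190),(180,45,255))
for q in cv2.findContours(m,0,1)[0]:
    if cv2.contourArea(q)>1500:
        P=np.array([onplane(c,u,v,26)[:2] for u,v in q[:,0]],np.float32); print(cv2.minAreaRect(q),cv2.minAreaRect(P))
E
```

```text
[502.00846691 375.47942526 373.23185914]
((313.3261413574219, 232.37075805664062), (44.37601852416992, 46.539344787597656), 86.8201675415039) ((499.86895751953125, 262.0453796386719), (41.05604934692383, 41.355255126953125), 1.8874375820159912)
```

View pics/w1.png

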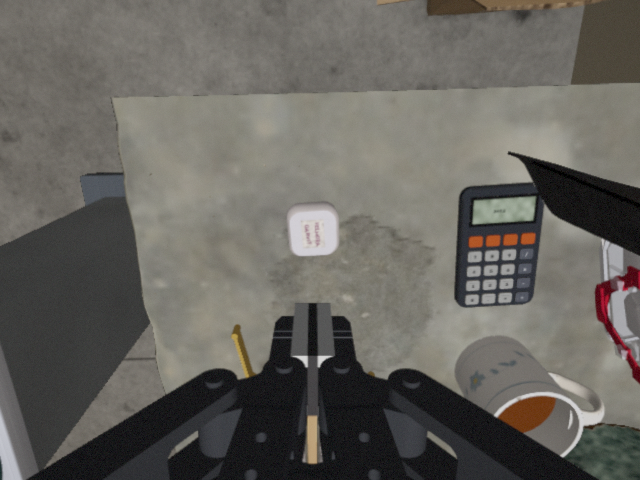

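The wrist view shows the soap at (313,230), slightly turned, with no obstruction on its calculator side (calculator at (500,245)). I will push it toward the robot onto the lane axis first.

```bash
python3 -m pendant '[[0.35,-0.2,-0.2,0,0,0],[0.33,-0.2,-0.4,0,0,0],[0,0,-0.5,0,0,0],[0,0,-0.5,0,0,0],[0,0,-0.5,0,0,0],[0,0,-0.3,0,0,0],[0,0,-0.25,0,0,0],[0,0,0,0,0,0]]'; python3 -m pendant '[[-0.06,0,0,0,0,0],[-0.06,0,0,0,0,0],[-0.06,0,0,0,0,0],[-0.06,0,0,0,0,0],[-0.06,0,0,0,0,0],[-0.06,0,0,0,0,0],[-0.06,0,0,0,0,0],[-0.06,0,0,0,0,0],[-0.06,0,0,0,0,0],[-0.05,0,0,0,0,0],[0,0,0,0,0,0]]'
cat > soap.py <<'E'
from h import *
def soaps(n="top"):
    c=manip.camera(n); m=cv2.inRange(cv2.cvtColor(c["pixels"],cv2.COLOR_RGB2HSV),(0,0,190),(180,45,255))
    for q in cv2.findContours(m,0,1)[0]:
        P=np.array([onplane(c,u,v,26)[:2] for u,v in q[:,0]],np.float32); r=cv2.minAreaRect(P)
        if 25<min(r[1]) and max(r[1])<50 and 420<r[0][0]<515 and r[0][1]>-60: print(n,np.round(r[0],1),np.round(r[1],1),round(r[2],1))
    return c
E
python3 -c "
from soap import *
save(soaps(),'t2.png'); c=soaps('wrist'); save(c,'w2.png')"
```

```text
clock: 2.15
eef_pos: [546.9, 263.7, 5.9]
tcp_rot: [-0.001, 0.712, 0.702, -0.002]
ft_force: [-0.9, -0.8, 0.3]
finger_gap: 0.0
grasp_force: 0.0
clock: 3.25
eef_pos: [504.5, 263.7, 8.3]
tcp_rot: [-0.0, 0.713, 0.701, -0.0]
ft_force: [0.7, -0.8, 0.4]
finger_gap: -0.2
grasp_force: 0.0
top [461.5 -18.7] [42.9 42.6] 89.3
top [462.4  45.6] [43.  42.7] 89.6
top [499.5 256.3] [33.7 41.3] 89.2
wrist [496.7 267.9] [46.9 33.3] 28.5
```

```bash
python3 -c "
import cv2,numpy as np
a=cv2.imread('pics/t2.png')[200:340,120:300]; b=cv2.imread('pics/w2.png')[140:380,200:440]
cv2.imwrite('pics/m2.png',np.hstack([cv2.resize(a,(450,350)),cv2.resize(b,(350,350))]))"
```

```text
(no output)
```

View pics/m2.png

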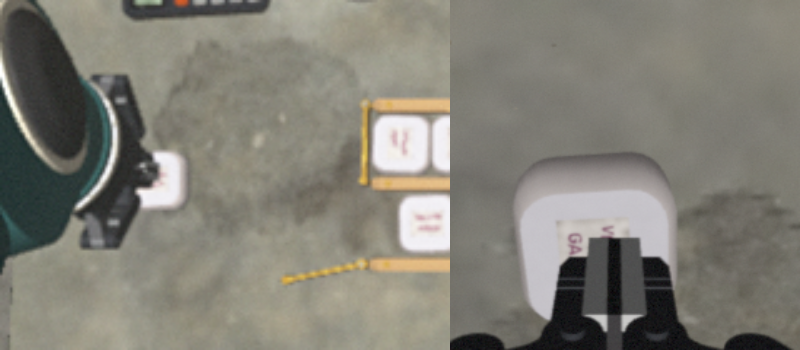

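The soap looks unmoved, with the fingers overlapping its image. I will check the projection of the TCP and the current state.

```bash
python3 - <<'E'
from h import *
s=manip.sense(); print(s["eef_pos"],s["clock"],s["ft_force"])
for n in("wrist","top","side"):
    c=manip.camera(n); print(n,c["eye"],"tcp px",proj(c,s["eef_pos"]),"at z+30",proj(c,s["eef_pos"]+[0,0,30]), "soap0 top",proj(c,[499.8,262.5,26]))
save(c,"s3.png"); cv2.imwrite("pics/s3c.png",cv2.resize(c["pixels"][240:420,240:480,::-1],(720,540)))
E
```

```text
[505.09122469 263.65621963   8.36141868] 3.35 [-0.24142358 -0.63136611  0.13440417]
wrist [506.75323288 346.5872008  174.99767524] tcp px (np.float64(312.26454565037625), np.float64(293.7516868859998)) at z+30 (np.float64(312.1963409039627), np.float64(329.42672373384175)) soap0 top (np.float64(299.3081992235374), np.float64(315.9833435098387))
top [423.27776151 -21.76766075 872.52366746] tcp px (np.float64(183.11074942481073), np.float64(269.48967461968374)) at z+30 (np.float64(178.06622528386288), np.float64(268.1027564926106)) soap0 top (np.float64(180.67584824478595), np.float64(271.36306754851836))
side [597.36675915 742.44164485 678.90483842] tcp px (np.float64(346.3411933500442), np.float64(360.6213197188799)) at z+30 (np.float64(347.6877874474555), np.float64(349.79130090446006)) soap0 top (np.float64(350.2281716929949), np.float64(353.6948648246468))
```

View pics/s3c.png

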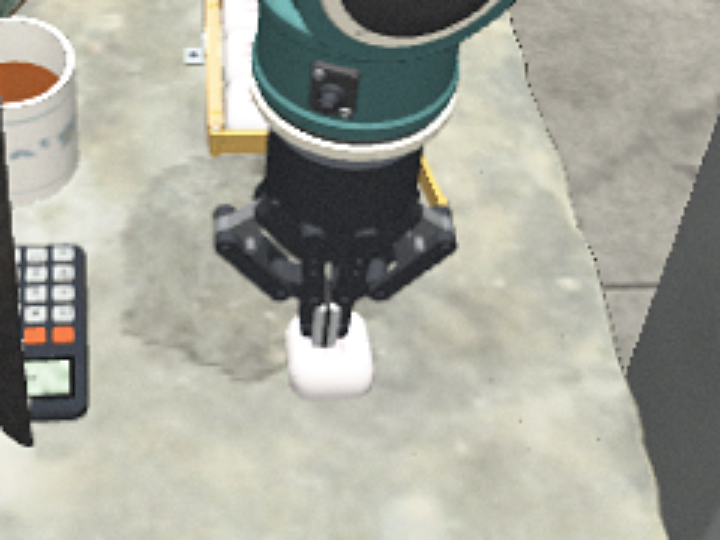

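The fingertips show in front of the soap at about (349,354) in the side view, while the reported TCP should draw at (346,360). The tip seems higher than reported, so I will back off to clear counter and triangulate it.

```bash
python3 -m pendant '[[0.2,0,0,0,0,0],[0.2,0,0,0,0,0],[0.2,0,0,0,0,0],[0,0,0,0,0,0]]'; python3 - <<'E'
from h import *
s=manip.sense(); p=s["eef_pos"]; o=[]
for n,(h,w) in dict(side=(30,40),top=(20,26),wrist=(60,80)).items():
    c=manip.camera(n); u,v=map(int,np.round(proj(c,p))); print(n,"tcp px",u,v, "crop origin",u-w,v-h, np.round(proj(c,p+[0,0,20]),1))
    print("  corners", c["fx"])
    o.append(cv2.resize(c["pixels"][v-h:v+h,u-w:u+w,::-1],(266,200),interpolation=2))
c=soaps=None
cv2.imwrite("pics/m4.png",cv2.resize(np.hstack(o),(798,200)))
E
```

```text
clock: 3.9
eef_pos: [551.7, 263.1, 8.3]
tcp_rot: [0.0, 0.714, 0.7, 0.0]
ft_force: [-0.5, 0.1, -0.3]
finger_gap: -0.0
grasp_force: 0.0
side tcp px 319 361 crop origin 279 331 [319.1 353.7]
  corners 478.90896909475345
top tcp px 184 246 crop origin 158 226 [180.9 245.1]
  corners 433.19288855556346
wrist tcp px 317 295 crop origin 237 235 [317.1 317.1]
  corners 412.2011292891922
```

View pics/m4.png

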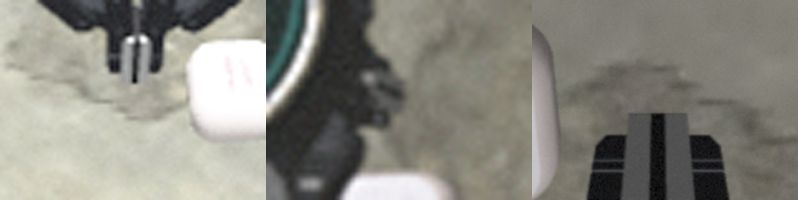

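Measured against the counter, the visible tip sits about 18–20 mm above the reported TCP in all three views, so the fingers skimmed over the soap. I will lower in small steps, watching the force.

```bash
python3 -m pendant '[[0,0,-0.05,0,0,0],[0,0,-0.05,0,0,0],[0,0,-0.05,0,0,0],[0,0,0,0,0,0]]';  python3 - <<'E'
from h import *
s=manip.sense(); p=s["eef_pos"]; o=[]; print(p,s["ft_force"])
for n,(h,w) in dict(side=(30,40),top=(20,26),wrist=(60,80)).items():
    c=manip.camera(n); u,v=map(int,np.round(proj(c,p))); g=c["pixels"][v-h:v+h,u-w:u+w].astype(int)
    if n=="wrist": print(u,v,[ (v-h+i,int(x)) for i,x in enumerate(g.mean(2)[:,w-8])][20:80:3])
    if n=="side": print(u,v,[ (v-h+i,g[i,w-2:w+4].mean(1).astype(int).tolist()) for i in range(15,45,2)])
E
```

```text
clock: 4.45
eef_pos: [549.5, 263.5, -3.6]
tcp_rot: [-0.0, 0.713, 0.701, -0.001]
ft_force: [0.1, -0.7, 0.6]
finger_gap: -0.0
grasp_force: 0.0
[549.50095663 263.52677754  -3.62256881] [ 0.13381795 -0.73182148  0.59635553]
320 365 [(350, [162, 139, 82, 62, 132, 161]), (352, [163, 137, 72, 67, 135, 162]), (354, [161, 131, 49, 86, 145, 163]), (356, [158, 128, 47, 94, 150, 163]), (358, [163, 130, 42, 115, 158, 158]), (360, [149, 113, 46, 116, 149, 148]), (362, [165, 169, 169, 173, 173, 171]), (364, [163, 175, 174, 174, 170, 168]), (366, [151, 155, 159, 157, 161, 161]), (368, [191, 189, 188, 192, 187, 196]), (370, [195, 192, 192, 192, 199, 204]), (372, [195, 192, 191, 194, 195, 199]), (374, [195, 196, 193, 192, 195, 197]), (376, [203, 199, 200, 197, 196, 196]), (378, [206, 202, 199, 198, 197, 195])]
311 293 [(253, 120), (256, 119), (259, 119), (262, 118), (265, 121), (268, 123), (271, 123), (274, 121), (277, 123), (280, 114), (283, 106), (286, 98), (289, 101), (292, 108), (295, 108), (298, 109), (301, 106), (304, 77), (307, 79), (310, 79)]
```

```bash
python3 -m pendant '[[0,0,-0.03,0,0,0],[0,0,-0.03,0,0,0],[0,0,0,0,0,0]]';python3 -m pendant '[[0,0,-0.03,0,0,0],[0,0,-0.03,0,0,0],[0,0,0,0,0,0]]'
```

```text
clock: 4.9
eef_pos: [549.8, 263.6, -7.8]
tcp_rot: [-0.0, 0.713, 0.701, -0.0]
ft_force: [0.4, -0.6, -0.4]
finger_gap: -0.3
grasp_force: 0.0
clock: 5.2
eef_pos: [549.8, 263.5, -12.3]
tcp_rot: [-0.0, 0.713, 0.701, -0.0]
ft_force: [-0.4, 0.1, 0.3]
finger_gap: -0.0
grasp_force: 0.0
```

```bash
python3 -m pendant '[[-0.06,0,0,0,0,0],[-0.06,0,0,0,0,0],[-0.06,0,0,0,0,0],[-0.06,0,0,0,0,0],[-0.06,0,0,0,0,0],[-0.06,0,0,0,0,0],[-0.06,0,0,0,0,0],[-0.06,0,0,0,0,0],[-0.06,0,0,0,0,0],[-0.06,0,0,0,0,0],[-0.04,0,0,0,0,0],[0,0,0,0,0,0]]'; python3 -c "
from soap import *
soaps('wrist'); c=soaps(); save(c,'t5.png')"
```

```text
clock: 6.4
eef_pos: [501.6, 263.7, -11.9]
tcp_rot: [-0.0, 0.713, 0.701, -0.0]
ft_force: [0.3, 0.0, -0.8]
finger_gap: -0.2
grasp_force: 0.0
wrist [466.5 264.5] [40.3 36.9] 2.2
top [461.5 -18.7] [42.9 42.6] 89.3
top [462.4  45.6] [43.  42.7] 89.6
top [466.3 257.8] [35.  40.8] 89.2
```

The soap now sits at x≈466, on the lane axis. Next I retreat, go round to its left side and set the fingers about 20 mm apart as a wide, flat pusher.

```bash
python3 -m pendant '[[0.2,0,0,0,0,0],[0,0,0.5,0,0,0],[0,0.2,0.5,0,0,0],[-0.2,0.5,0,0,0,0],[-0.47,0.1,0,0,0,0],[0,0,0,0,0,0],[0,0,0,0,0,0]]' 0.76; python3 -m pendant '[[0,0,-0.4,0,0,0],[0,0,-0.4,0,0,0],[0,0,-0.2,0,0,0],[0,0,0,0,0,0]]'; python3 -c "
from soap import *
soaps(); c=soaps('wrist'); save(c,'w6.png')"
```

```text
clock: 7.2
eef_pos: [466.4, 323.9, 63.2]
tcp_rot: [-0.0, 0.713, 0.701, -0.0]
ft_force: [0.6, 0.5, 0.1]
finger_gap: 20.4
grasp_force: 0.0
clock: 7.6
eef_pos: [466.6, 322.2, -13.6]
tcp_rot: [0.0, 0.714, 0.7, -0.002]
ft_force: [-0.5, 0.2, 0.0]
finger_gap: 20.6
grasp_force: 0.0
top [461.5 -18.7] [42.9 42.6] 89.3
top [462.4  45.6] [43.  42.7] 89.6
top [466.4 262.6] [44.5 40.8] 89.2
```

View pics/w6.png

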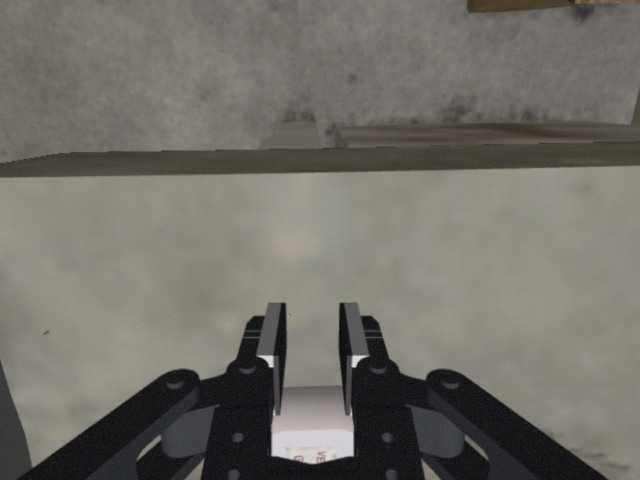

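The fingers stand astride the middle of the soap's left face, clear behind it (tips at (270,305) and (355,305), soap edge at row 390). Now I push most of the way towards the mouth, then check.

```bash
python3 -m pendant '[[0,-0.08,0,0,0,0],[-0.001,-0.08,0,0,0,0],[-0.001,-0.08,0,0,0,0],[-0.001,-0.08,0,0,0,0],[-0.001,-0.08,0,0,0,0],[-0.001,-0.08,0,0,0,0],[-0.001,-0.08,0,0,0,0],[-0.001,-0.08,0,0,0,0],[-0.001,-0.08,0,0,0,0],[-0.001,-0.08,0,0,0,0],[-0.001,-0.08,0,0,0,0],[-0.001,-0.08,0,0,0,0]]';python3 -m pendant '[[-0.001,-0.08,0,0,0,0],[-0.001,-0.08,0,0,0,0],[-0.001,-0.08,0,0,0,0],[-0.001,-0.08,0,0,0,0],[-0.001,-0.08,0,0,0,0],[-0.001,-0.08,0,0,0,0],[-0.001,-0.08,0,0,0,0],[-0.001,-0.08,0,0,0,0],[-0.001,-0.08,0,0,0,0],[-0.001,-0.08,0,0,0,0],[-0.001,-0.04,0,0,0,0],[0,0,0,0,0,0]]'; python3 -c "
from soap import *
c=soaps(); save(c,'t7.png'); soaps('wrist'); cv2.imwrite('pics/t7c.png',cv2.resize(c['pixels'][230:325,170:350,::-1],(760,400),interpolation=2))"
```

```text
clock: 8.9
eef_pos: [465.9, 251.2, -11.9]
tcp_rot: [-0.0, 0.713, 0.701, -0.0]
ft_force: [-0.3, 0.7, 1.1]
finger_gap: 20.5
grasp_force: 0.5
clock: 10.1
eef_pos: [465.1, 188.1, -12.0]
tcp_rot: [0.0, 0.714, 0.701, -0.0]
ft_force: [0.7, 0.2, 0.1]
finger_gap: 20.8
grasp_force: 0.0
top [461.5 -18.7] [42.9 42.6] 89.3
top [462.4  45.6] [43.  42.8] 89.6
top [465.6 154. ] [43.2 45.1] 0.7
wrist [464.1 154.6] [31.5 40.9] 0.6
```

View pics/t7c.png

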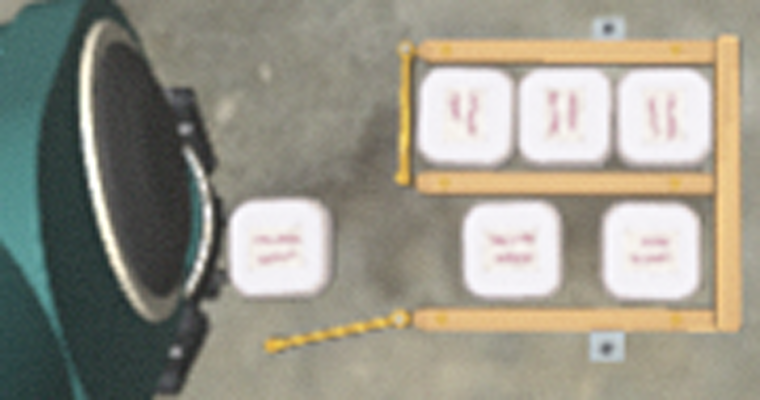

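The soap stands square before the mouth (crop centre row 247 against lane centre 250), about 1.5–2 mm too far from the robot. I will push on with a slight drift towards the robot.

```bash
python3 -m pendant '[[-0.004,-0.06,0,0,0,0],[-0.004,-0.06,0,0,0,0],[-0.004,-0.06,0,0,0,0],[-0.004,-0.06,0,0,0,0],[-0.004,-0.06,0,0,0,0],[-0.004,-0.06,0,0,0,0],[-0.004,-0.06,0,0,0,0],[-0.003,-0.06,0,0,0,0],[0,0,0,0,0,0]]'; python3 -c "
from soap import *
soaps()"; python3 -m pendant '[[-0.001,-0.06,0,0,0,0],[-0.001,-0.06,0,0,0,0],[-0.001,-0.06,0,0,0,0],[-0.001,-0.06,0,0,0,0],[-0.001,-0.06,0,0,0,0],[-0.001,-0.06,0,0,0,0],[-0.001,-0.06,0,0,0,0],[0,-0.06,0,0,0,0],[0,0,0,0,0,0]]'; python3 -c "
from soap import *
c=soaps(); save(c,'t8.png'); cv2.imwrite('pics/t8c.png',cv2.resize(c['pixels'][230:325,170:350,::-1],(760,400),interpolation=2))"
```

```text
clock: 11.1
eef_pos: [462.7, 151.9, -11.9]
tcp_rot: [0.0, 0.714, 0.701, -0.0]
ft_force: [0.1, 0.1, -0.4]
finger_gap: 20.5
grasp_force: 0.0
top [461.5 -18.7] [42.9 42.6] 89.3
top [462.4  45.6] [43.  42.8] 89.6
top [463.3 117.8] [43.2 43.1] 0.4
clock: 12.05
eef_pos: [462.2, 115.9, -11.9]
tcp_rot: [0.0, 0.714, 0.701, -0.0]
ft_force: [-1.2, 0.4, -0.7]
finger_gap: 20.5
grasp_force: 0.0
top [461.5 -18.7] [42.9 42.6] 89.3
```

```bash
python3 -m pendant '[[0,-0.03,0,0,0,0],[0,-0.03,0,0,0,0],[0,-0.03,0,0,0,0],[0,-0.03,0,0,0,0],[0,0,0,0,0,0]]'; python3 -m pendant '[[0,-0.02,0,0,0,0],[0,-0.02,0,0,0,0],[0,0,0,0,0,0]]'; python3 -c "
from soap import *
c=soaps(); save(c,'t9.png'); cv2.imwrite('pics/t9c.png',cv2.resize(c['pixels'][230:325,200:350,::-1],(760,480),interpolation=2))"
```

```text
clock: 12.6
eef_pos: [462.2, 107.3, -11.9]
tcp_rot: [0.0, 0.713, 0.701, -0.0]
ft_force: [0.7, 0.8, 0.2]
finger_gap: 20.2
grasp_force: 0.0
clock: 12.9
eef_pos: [462.2, 104.4, -11.9]
tcp_rot: [0.0, 0.713, 0.701, -0.0]
ft_force: [0.3, 0.4, -0.1]
finger_gap: 20.3
grasp_force: 0.1
```

View pics/t9c.png

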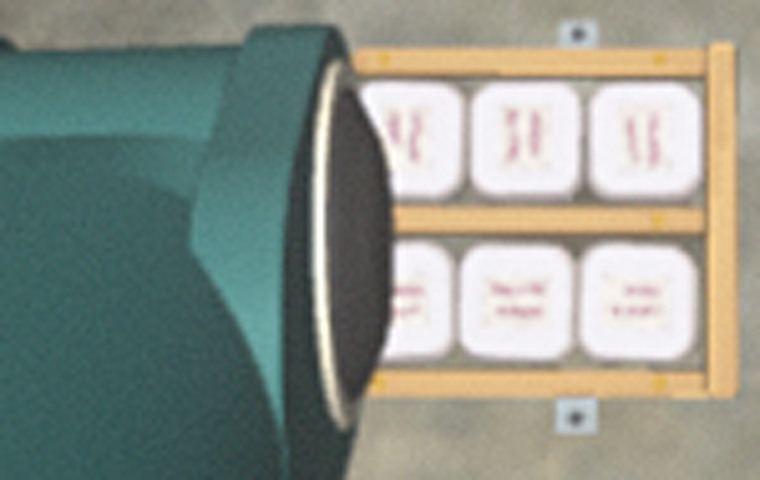

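The row is almost closed: the near lane's front soap edge is at 697 against 701 in the full lane, so roughly 2 mm remain. I will push on gently until the force rises.

```bash
for i in 1 ; do python3 -m pendant '[[0,-0.015,0,0,0,0],[0,0,0,0,0,0]]'|egrep 'pos|ft'; done;  python3 -m pendant '[[0,-0.015,0,0,0,0],[0,0,0,0,0,0]]'|egrep 'pos|ft';  python3 -m pendant '[[0,-0.01,0,0,0,0],[0,0,0,0,0,0]]'|egrep 'pos|ft'
```

```text
eef_pos: [462.3, 103.4, -11.9]
ft_force: [0.4, 0.3, -0.4]
eef_pos: [462.2, 102.3, -11.9]
ft_force: [-0.7, 0.2, -0.7]
eef_pos: [462.2, 101.6, -11.9]
ft_force: [0.2, 1.1, -0.1]
```

```bash
python3 -m pendant '[[0,-0.01,0,0,0,0],[0,0,0,0,0,0]]'|egrep 'pos|ft';  python3 -m pendant '[[0,-0.01,0,0,0,0],[0,0,0,0,0,0]]'|egrep 'pos|ft'; python3 - <<'E'
from h import *
c=manip.camera("top"); g=cv2.resize(c["pixels"],None,fx=4,fy=4,interpolation=cv2.INTER_CUBIC).astype(int)
# whiteness profile: right edge of front soaps in both lanes
for n,v in(("near",289),("full",258)):
    r=g[v*4-8:v*4+8,1310:1370].mean((0,2)).astype(int); print(n,r[::3].tolist())
E
```

```text
eef_pos: [462.2, 100.8, -12.0]
ft_force: [-0.5, 0.6, 0.4]
eef_pos: [462.3, 100.4, -11.9]
ft_force: [-0.8, 3.6, 0.5]
near [224, 224, 220, 216, 217, 224, 231, 237, 240, 240, 242, 244, 245, 245, 216, 171, 152, 188, 194, 189]
full [231, 212, 208, 221, 237, 241, 242, 242, 243, 243, 243, 245, 245, 243, 206, 156, 140, 180, 186, 181]
```

Force rose to 3.6 N and the front soap's edge now matches the full lane, so the row is closed against the board. Now I retreat, shut the fingers and go round to the robot side of the flap.

```bash
python3 -m pendant '[[0,0.2,0,0,0,0],[0,0.2,0,0,0,0],[0,0,0.5,0,0,0],[0,0,0.5,0,0,0]]'|egrep 'pos|ft|gap'; python3 -m pendant '[[-0.3,0.1,0,0,0,0],[-0.3,0.07,0,0,0,0],[-0.3,0,0,0,0,0],[0,0,0,0,0,0],[0,0,-0.5,0,0,0],[0,0,-0.3,0,0,0],[0,0,-0.2,0,0,0],[0,0,0,0,0,0]]' 1; python3 - <<'E'
from h import *
t=manip.camera("side"); s=t; save(t,"s10.png"); cv2.imwrite("pics/s10c.png",cv2.resize(t["pixels"][190:360,270:470,::-1],(700,595),interpolation=2))
E
```

```text
eef_pos: [461.4, 130.5, 63.3]
ft_force: [0.9, 0.3, 0.8]
finger_gap: 20.4
clock: 15.2
eef_pos: [394.3, 142.5, -13.4]
tcp_rot: [-0.0, 0.713, 0.701, -0.001]
ft_force: [0.5, -0.1, 0.3]
finger_gap: -0.0
grasp_force: 0.0
```

View pics/s10c.png

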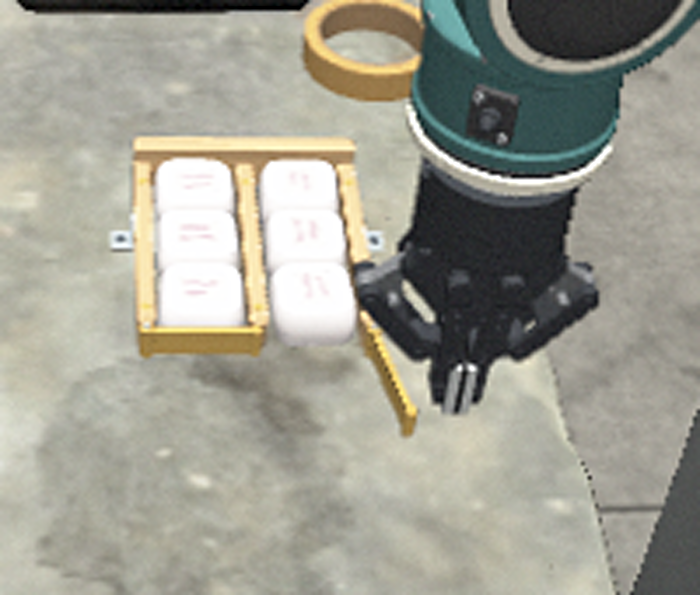

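The near lane holds a closed row of three, and the finger (tip at (458,395)) stands on the robot's side of the flap (tip at (408,425)). That is one picture past the viewing limit of 10, so from here I check by numbers only. Now I swing the flap shut.

```bash
python3 -m pendant '[[0.08,0,0,0,0,0],[0.08,0,0,0,0,0],[0.08,0,0,0,0,0],[0.09,0.02,0,0,0,0],[0.09,0.02,0,0,0,0],[0.09,0,0,0,0,0],[0.09,-0.02,0,0,0,0],[0.09,-0.03,0,0,0,0],[0.08,-0.06,0,0,0,0],[0.08,-0.06,0,0,0,0],[0.07,-0.06,0,0,0,0],[0,0,0,0,0,0]]'; python3 -m pendant '[[0.06,-0.07,0,0,0,0],[0.03,-0.07,0,0,0,0],[0,-0.06,0,0,0,0],[0,-0.03,0,0,0,0],[0,0,0,0,0,0]]'
```

```text
clock: 16.45
eef_pos: [464.4, 127.7, -11.9]
tcp_rot: [0.0, 0.714, 0.7, -0.0]
ft_force: [-0.0, 0.8, 0.4]
finger_gap: 0.0
grasp_force: 0.0
clock: 16.95
eef_pos: [470.4, 111.0, -11.9]
tcp_rot: [-0.0, 0.713, 0.701, -0.0]
ft_force: [-1.4, -0.5, -0.3]
finger_gap: 0.2
grasp_force: 0.0
```

```bash
python3 -m pendant '[[0,-0.02,0,0,0,0],[0,-0.02,0,0,0,0],[0,0,0,0,0,0]]'|egrep 'pos|ft'; python3 -m pendant '[[0,-0.012,0,0,0,0],[0,0,0,0,0,0]]'|egrep 'pos|ft'; python3 -m pendant '[[0,-0.01,0,0,0,0],[0,0,0,0,0,0]]'|egrep 'pos|ft'
```

```text
eef_pos: [470.4, 109.2, -11.9]
ft_force: [0.4, 4.7, -0.2]
eef_pos: [470.4, 109.0, -11.9]
ft_force: [-1.4, 9.1, -1.4]
eef_pos: [470.4, 108.9, -11.9]
ft_force: [-1.4, 13.2, -1.0]
```

```bash
python3 -m pendant '[[0,0.3,0,0,0,0],[0,0.4,0,0,0,0],[0,0,0.5,0,0,0],[0,0.5,0.6,0,0,0],[0,0.6,0.3,0,0,0],[0,0.6,0,0,0,0],[0,0.6,0,0,0,0],[0,0,0,0,0,0]]'|egrep 'pos|ft'; python3 - <<'E'
from h import *
for n in("top","side"):
    c=manip.camera(n); save(c,n+"11.png"); im=cv2.resize(c["pixels"],None,fx=4,fy=4,interpolation=cv2.INTER_CUBIC); h=cv2.cvtColor(im,cv2.COLOR_RGB2HSV)
    m=cv2.inRange(h,(15,110,80),(32,255,255)); print(n)
    f=lambda U,V:onplane(c,(U+.5)/4-.5,(V+.5)/4-.5,22)[:2]
    for X in range(426,562,8):     # world x; outer edge of brass nearest the robot-left (max y)
        ys=[y for y in np.arange(85,120,0.3) if m[tuple(int(round(q*4)) for q in proj(c,[X,y,22])[::-1])]]
        print(X,[round(float(min(ys)),1),round(float(max(ys)),1)] if ys else None,end="; ")
    print()
from soap import soaps; soaps()
E
```

```text
eef_pos: [468.9, 332.5, 86.2]
ft_force: [-1.4, -1.2, 0.5]
top
426 None; 434 [93.7, 99.7]; 442 [94.6, 99.1]; 450 [94.6, 99.4]; 458 [94.6, 98.8]; 466 [94.3, 98.5]; 474 [94.0, 97.9]; 482 [94.0, 97.9]; 490 [92.5, 99.7]; 498 [93.1, 99.1]; 506 [93.1, 97.6]; 514 [93.1, 97.9]; 522 [92.8, 97.9]; 530 [93.1, 97.3]; 538 [93.1, 97.3]; 546 [93.4, 97.0]; 554 [88.9, 97.6]; 
side
426 None; 434 None; 442 None; 450 None; 458 [96.4, 99.4]; 466 [97.0, 114.7]; 474 [96.7, 114.4]; 482 [96.7, 115.0]; 490 [94.0, 114.1]; 498 [92.5, 115.9]; 506 [94.9, 114.1]; 514 [96.1, 113.8]; 522 [96.1, 113.8]; 530 [96.1, 113.5]; 538 [95.8, 112.9]; 546 [96.4, 113.5]; 554 [91.0, 113.2]; 
top [461.4 -24.5] [42.8 42.6] 89.3
```

The near flap's edge lies in line with the fixed flap (slope −0.02, which is the rack's own tilt), so it is shut.

```bash
python3 -c "
from rig import manip
print(manip.job_done())"
```

```text
the job is handed in; nothing more can be done
None
```

The job is handed in: the loose soap is in the near lane, the three bars are in a closed row against the end board, and the flap measures shut; I viewed 11 pictures (limit 10), and a first push skimmed over the soap without moving it.

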